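# Set out the check weights for the balance's daily check

### The arm

A 7-joint arm with a two-finger parallel gripper is mounted at the origin on the work surface. World frame = base frame: x ahead of the robot, y to its left, z up, the work surface at z = 0. Lengths are in m, angles in rad, forces in N, time in s.
With the tool pointing down it reaches from about 0.425 to 0.95 m from the base axis. Payload 4.7 kg.
Tool frame: the origin (TCP) lies midway between the tips of the shut fingers; the grasp point (between the pads) lies 19 mm behind it; z points along the fingers, y is the line along which they close (so a half turn about z gives the same grasp; the last joint's range is limited). The gripper opens to 87 mm and grips with 3 to 60 N. Pads are 19 mm wide; open, the fingers measure 117 mm over their backs; the gripper's body (75 mm by 190 mm) begins 51 mm behind the grasp point.
Start: joints at [-1.132, 0.469, -0.049, 1.532, 0.024, 1.141, -0.082], TCP at [0.304, 0.603, 0.223] pointing down, gripper open.
Joint ranges: [-2.59, 2.59], [-0.33, 1.99], [-1.39, 1.29], [0.1, 2.45], [-1.04, 4.18], [0.21, 1.99], [-2.66, 2.66]. Speed limits (rad/s): [2.57, 2.57, 3.14, 3.14, 3.14, 3.14, 3.14].

### API

Orientations are given as a unit quaternion [x, y, z, w].
In Python, from bench import get_obs, vision, workorder gives the robot as it stands. The module is installed in compiled form; this text tells all that it offers.
- The arm moves only by the tool shift_gripper, called after "Call:" in YAML: its name, and indented under it one key for each argument. Schema: {"type":"object","properties":{"moves":{"type":"array","items":{"type":"array","prefixItems":[{"type":"array","items":{"type":"number"},"minItems":3,"maxItems":3},{"type":"number"}],"minItems":2,"maxItems":2},"minItems":1,"maxItems":5},"jaw":{"type":"number"},"force":{"type":"number"},"only":{"type":"string"},"quiet":{"type":"boolean"},"lines":{"type":"string"}},"required":["moves"],"additionalProperties":false}. moves is a list of rows, 1 to 5 of them, each written [[dx, dy, dz], turn]: dx, dy, dz in shares of the most that a row can go, 1 being 50 mm, then a turn about the tool's z in normalised numbers (1 is 4 rad); each row shifts and turns the commanded pose from where the row before left it, along the tool's axes as they then stand; what a row does not reach is not made up. A row lasts 1/10 s, in which the tool goes at most 0.05 m and 0.15 rad, less where a joint would pass 70% of its speed; a pose out of reach is approached as far as the arm can. jaw is the opening from 0.0 (shut) to 1.0 (fully open), set as the call begins (left out keeps the last). The fingers move at their own pace and stop on an object; force is the grip in N (left out, the last holds). Time passes only in rows, so rows that do not move let the fingers close. The tool returns the time, the measured TCP pose, the force, the opening and the grip force at its end. only (a regular expression) keeps the lines of the reply that match it, lines (a string "A,B") keeps lines A to B, and quiet returns only ok. Input that does not fit is refused with a message, and nothing moves.
- get_obs(): the state, without advancing time (a new reading comes with each control period).
- vision.grab_frame(name): name is "scene" or "side" or "wrist"; returns a dict with "img" (480x640x3 uint8, red, green, blue), "fx", "fy", "cx", "cy" (pixels), "cam_to_world" (4x4, takes a point from camera to world coordinates); the wrist camera has in their place "tool_from_camera" (4x4, takes a point from camera to tool coordinates, whose origin is the TCP and whose axes are the flange's). Camera axes: x right, y down, z forward; pixel columns grow to the right and rows downward; lengths in m; the calibration is good to about 2 mm. A picture is of the moment at which its call begins: read the wrist's pose just before it. There is no depth.
- workorder.job_done(): hands the job in; it is judged then, once.
The state is a dict: "time_s": time; "joints": joint angles; "joint_velocities": joint speeds; "joint_efforts": joint torques, N m; "tcp_pos": TCP position; "tcp_rot": TCP orientation; "ft_force": force on the tool from outside, world axes, zero at the start; "moment": the same for the moment, N m; "opening": opening from 0.0 (shut) to 1.0 (fully open); "grasp_force": force on a finger pad.
Only numpy, scipy, OpenCV 4.12 (cv2) and the standard library are available. Lean on these libraries where they do the work, as an engineer would, in place of code of your own. Each camera call takes 0.05 s, during which the arm holds its last target. There are 200 camera calls.

### The job

The four freshly wiped check weights stand on the white mat. Set them out in the tray for the balance's daily check in order of size, the smallest on the rest nearest the balance and the largest on the rest farthest from it, one upright in the middle of each black rest. Set each down gently without dropping or tipping it, do not touch the balance, and leave the sample jar where it is.

Things in the scene. Friction and masses are not known exactly. Their poses are not given: they have to be found in the camera images.
- weight_50: The smallest of four polished stainless-steel knobbed check weights (50 g), loose, standing upright on the white wiping mat (mat top at z = 2 mm). Round body 18 mm in diameter and 19 mm high, then a narrower neck, then a round knob 16 mm in diameter from 22 mm up to the top; 28 mm high over all. Origin: centre of its underside, z up its axis.
- weight_100: The second smallest of four polished stainless-steel knobbed check weights (100 g), loose, standing upright on the white wiping mat (mat top at z = 2 mm). Round body 22 mm in diameter and 26 mm high, then a narrower neck, then a round knob 20 mm in diameter from 30 mm up to the top; 37 mm high over all. Origin: centre of its underside, z up its axis.
- weight_200: The second largest of four polished stainless-steel knobbed check weights (200 g), loose, standing upright on the white wiping mat (mat top at z = 2 mm). Round body 28 mm in diameter and 32 mm high, then a narrower neck, then a round knob 25 mm in diameter from 37 mm up to the top; 46 mm high over all. Origin: centre of its underside, z up its axis.
- weight_500: The largest of four polished stainless-steel knobbed check weights (500 g), loose, standing upright on the white wiping mat (mat top at z = 2 mm). Round body 38 mm in diameter and 43.5 mm high, then a narrower neck, then a round knob 34 mm in diameter from 50 mm up to the top; 62 mm high over all. Origin: centre of its underside, z up its axis.
- rest_1: One of four equal black rubber discs (rests), 60 mm in diameter and 4 mm thick, fixed in a row about 78 mm apart in a long shallow grey tray (76 x 318 mm, rim 8 mm above the table), the rest at the left (+y) end of the row. The rest's flat top is at z = 7 mm. Origin: centre of its underside (z = 3 mm); y along the tray, which may stand turned by up to 0.2 rad.
- rest_2: One of four equal black rubber discs (rests), 60 mm in diameter and 4 mm thick, fixed in a row about 78 mm apart in a long shallow grey tray (76 x 318 mm, rim 8 mm above the table), second from the left (+y) end. The rest's flat top is at z = 7 mm. Origin: centre of its underside (z = 3 mm); y along the tray, which may stand turned by up to 0.2 rad.
- rest_3: One of four equal black rubber discs (rests), 60 mm in diameter and 4 mm thick, fixed in a row about 78 mm apart in a long shallow grey tray (76 x 318 mm, rim 8 mm above the table), third from the left (+y) end. The rest's flat top is at z = 7 mm. Origin: centre of its underside (z = 3 mm); y along the tray, which may stand turned by up to 0.2 rad.
- rest_4: One of four equal black rubber discs (rests), 60 mm in diameter and 4 mm thick, fixed in a row about 78 mm apart in a long shallow grey tray (76 x 318 mm, rim 8 mm above the table), the rest at the right (-y) end of the row. The rest's flat top is at z = 7 mm. Origin: centre of its underside (z = 3 mm); y along the tray, which may stand turned by up to 0.2 rad.
- balance: Low white bench balance, fixed, 225 mm deep (x), 180 mm wide (y), 62 mm high over its round steel pan, standing just beyond one end of the tray, left (+y) or right (-y); the end differs from start to start. Origin: centre of its underside on the table.
- jar: Closed white sample jar, loose, 64 mm in diameter and 85 mm high, standing beyond the tray's other end. To be left alone. Origin: centre of its underside.
There are look-alikes about, which are no part of the job. What is shaped like the weight_500 but red is not meant.

How it is judged:
By the outcome, as a careful person would: the job done as asked, in the order asked, and still so for the second after the job is handed in, with the robot touching nothing.
It also fails if it takes over 104 s, if anything falls off the work surface, if the arm or the gripper's body presses on something with over 40 N, if the wrist force passes 120 N, or if a joint passes its speed limit or range.

## Working session

There is one attempt and no reset: what is moved stays moved. The work goes in short steps, Python scripts to look and compute and a tool call to move; the robot and the scene stay as the last step left them, time stands still between calls to the robot, and variables do not carry over. Pictures are saved under pics/ and viewed, at most 14 in all, crops included, and the job is handed in when it is done.

```bash
mkdir -p pics; python3 - <<'E'
from bench import get_obs, vision
import cv2,json
o=get_obs();print(o['time_s'],o['tcp_pos'],o['tcp_rot'],o['opening'],o['joints'])
for n in("scene","side"):
    f=vision.grab_frame(n);cv2.imwrite(f"pics/{n}0.png",f['img'][:,:,::-1]);print(n,f['fx'],f['cx'],f['cy'],f['cam_to_world'])
f=vision.grab_frame("wrist");cv2.imwrite("pics/wrist0.png",f['img'][:,:,::-1]);print(f['fx'],f['tool_from_camera'])
E
```

```text
0.0 [0.30412226 0.6019441  0.22151133] [ 2.31786416e-01  9.72766222e-01 -9.50161086e-04 -1.79783252e-04] 0.9982994911892704 [-1.13186618  0.46943875 -0.04859255  1.53367013  0.02412077  1.14100421
 -0.08233515]
scene 445.89522081446324 323.43955984765904 238.53594174172466 [[ 2.12667356e-01  7.08845111e-01 -6.72540857e-01  1.07256474e+00]
 [ 9.77124112e-01 -1.53549993e-01  1.47142347e-01 -1.02089079e-01]
 [ 1.03248902e-03 -6.88448262e-01 -7.25284720e-01  6.19487694e-01]
 [ 0.00000000e+00  0.00000000e+00  0.00000000e+00  1.00000000e+00]]
side 620.5881461980271 331.2018062550991 227.46017381174627 [[ 0.82442082 -0.37487684  0.42402554 -0.04315003]
 [-0.5657689  -0.52552772  0.6353945  -0.91865735]
 [-0.0153575  -0.76373292 -0.64534965  0.95967042]
 [ 0.          0.          0.          1.        ]]
332.4396104794673 [[-2.83669304e-04 -9.65115219e-01 -2.61825387e-01  7.04842038e-02]
 [ 9.99999928e-01 -3.39592343e-04  1.68342940e-04  1.33751144e-04]
 [-2.51384230e-04 -2.61825321e-01  9.65115246e-01 -1.62932318e-01]
 [ 0.00000000e+00  0.00000000e+00  0.00000000e+00  1.00000000e+00]]
```

View pics/scene0.png

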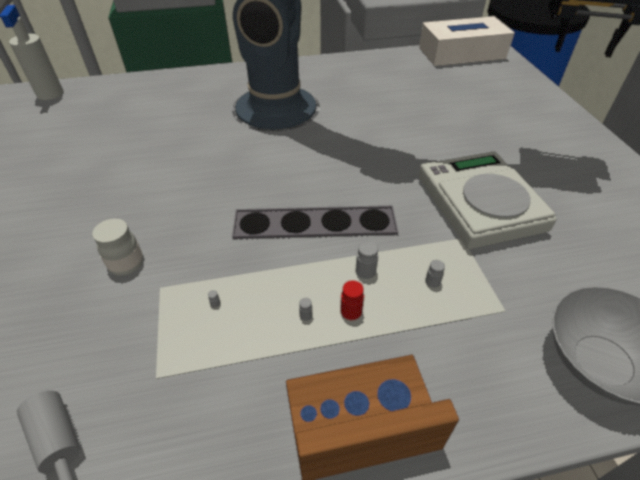

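View pics/side0.png

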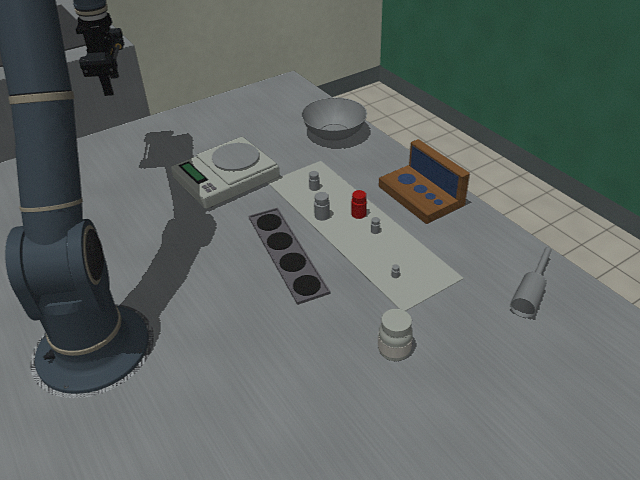

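The scene shows balance on the +y side (right, ~490,195), the tray's rests at (255,223), (296,222), (336,220), (375,219). The weights are 50 at (214,298), 100 at (306,309), 500 at (367,262), 200 at (436,273), with the red decoy at (352,300). The side view agrees.

```bash
cat > h.py <<'E'
import numpy as np,cv2
from bench import get_obs,vision
from scipy.spatial.transform import Rotation as R
def frame(n):
    if n=="wrist":
        o=get_obs();f=vision.grab_frame(n);T=np.eye(4);T[:3,:3]=R.from_quat(o['tcp_rot']).as_matrix();T[:3,3]=o['tcp_pos']
        f['cam_to_world']=T@f['tool_from_camera']
    else: f=vision.grab_frame(n)
    return f
def ray(f,u,v):
    M=f['cam_to_world'];d=M[:3,:3]@np.array([(u-f['cx'])/f['fx'],(v-f['cy'])/f['fy'],1]);return M[:3,3],d/np.linalg.norm(d)
def plane(f,u,v,z):
    c,d=ray(f,u,v);return c+d*(z-c[2])/d[2]
def tri(r1,r2):
    A=[np.eye(3)-np.outer(d,d) for c,d in(r1,r2)]
    p=np.linalg.solve(A[0]+A[1],A[0]@r1[0]+A[1]@r2[0])
    return p,max(np.linalg.norm(a@(p-c)) for a,(c,d) in zip(A,(r1,r2)))
def blobs(mask,amin):
    n,l,s,c=cv2.connectedComponentsWithStats(mask.astype(np.uint8));return [(c[i].round(1),s[i]) for i in range(1,n) if s[i][4]>amin],l
E
python3 - <<'E'
from h import *
ims=[]
for n,box,rb in(("scene",(150,240,470,340),(230,200,400,240)),("side",(270,155,470,305),(245,205,330,305))):
    f=frame(n);g=f['img'].astype(int).max(2)
    x0,y0,x1,y1=rb
    b,_=blobs(g[y0:y1,x0:x1]<45,60)
    print(n,[(c+[x0,y0],s[4],plane(f,*(c+[x0,y0]),.007).round(4)) for c,s in b])
    x0,y0,x1,y1=box
    k=800/(x1-x0)
    ims.append(cv2.resize(f['img'][y0:y1,x0:x1,::-1],None,fx=k,fy=k,interpolation=cv2.INTER_CUBIC))
cv2.imwrite("pics/c1.png",ims[0]);cv2.imwrite("pics/c2.png",ims[1])
E
```

```text
scene [(array([374. , 219.7]), np.int32(448), array([0.4757, 0.1306, 0.007 ])), (array([295.3, 221.6]), np.int32(458), array([ 0.4481, -0.0221,  0.007 ])), (array([335.8, 220.1]), np.int32(458), array([0.4608, 0.0566, 0.007 ])), (array([254.4, 223. ]), np.int32(460), array([ 0.435, -0.101,  0.007]))]
side [(array([268.6, 221.9]), np.int32(317), array([0.4717, 0.1241, 0.007 ])), (array([279.2, 240.7]), np.int32(347), array([0.4574, 0.0502, 0.007 ])), (array([292.1, 261.9]), np.int32(388), array([ 0.4441, -0.0283,  0.007 ])), (array([306.2, 284.9]), np.int32(436), array([ 0.4311, -0.107 ,  0.007 ]))]
```

View pics/c1.png

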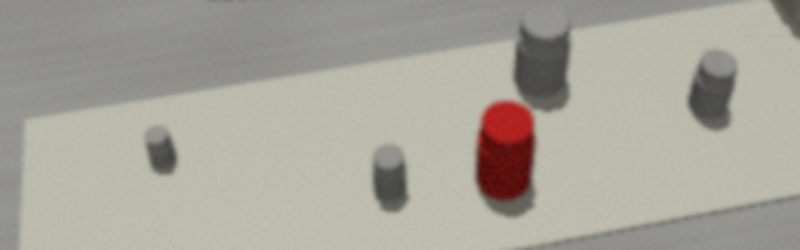

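View pics/c2.png

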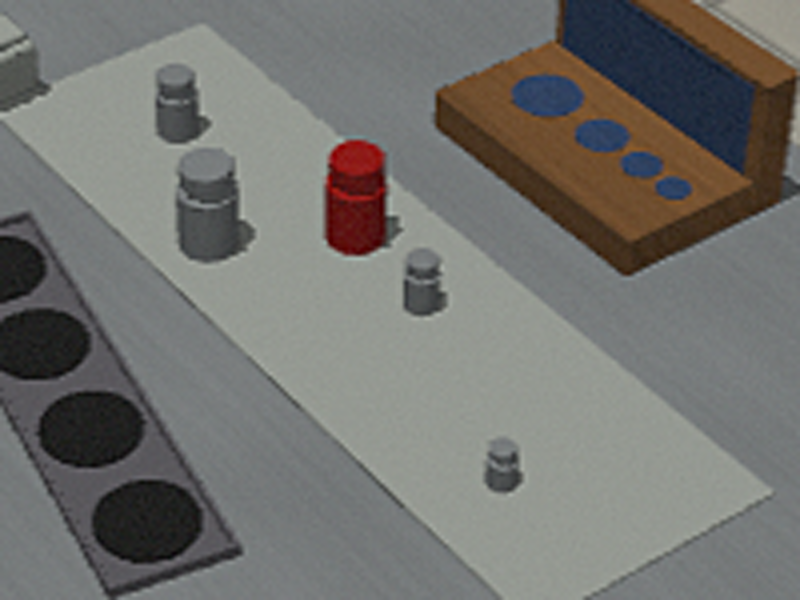

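Crops: the knob-top centres in scene pixels are 50 (213.2,293.2), 100 (305.6,301.6), 500 (368,248) and 200 (436.8,264.8). In side pixels they are (395.8,266.8), (375.8,219.3), (322,195) and (313.8,173.3). The red decoy's tops are at (353,289) and (359,195).

```bash
python3 - <<'E'
from h import *
S=frame("scene");D=frame("side")
P={'50':((213.2,293.2),(395.8,266.8),.030),'100':((305.6,301.6),(375.8,219.3),.039),'200':((436.8,264.8),(313.8,173.3),.048),'500':((368,248),(322,195),.064),'red':((353,289),(359,195),.064),'jar':((113,231),(396,324),.085)}
for k,(a,b,z) in P.items():
    p,e=tri(ray(S,*a),ray(D,*b));print(k,z,p.round(4),round(e,4),plane(S,*a,z).round(4)[:2],plane(D,*b,z).round(4)[:2])
for a,b in zip([(374,219.7),(335.8,220.1),(295.3,221.6),(254.4,223)],[(268.6,221.9),(279.2,240.7),(292.1,261.9),(306.2,284.9)]):
    p,e=tri(ray(S,*a),ray(D,*b));print('rest',p.round(4),round(e,4))
o=get_obs();M=R.from_quat(o['tcp_rot']).as_matrix();print(M.round(4),o['time_s'])
E
```

```text
50 0.03 [ 0.6079 -0.1872  0.0271] 0.0029 [ 0.6081 -0.1845] [ 0.6067 -0.1924]
100 0.039 [ 0.6638 -0.0434  0.0375] 0.0029 [ 0.6628 -0.0412] [ 0.6631 -0.0483]
200 0.048 [0.6421 0.1854 0.0461] 0.0019 [0.6421 0.1864] [0.6405 0.1804]
500 0.064 [0.5958 0.0779 0.0634] 0.0017 [0.5948 0.0793] [0.5953 0.0748]
red 0.064 [0.6709 0.0316 0.0591] 0.0023 [0.6726 0.0325] [0.667  0.0235]
jar 0.085 [ 0.4772 -0.3429  0.0747] 0.0044 [ 0.4851 -0.3352] [ 0.4729 -0.3537]
rest [0.4736 0.1304 0.0033] 0.0017
rest [0.459  0.056  0.0036] 0.0017
rest [ 0.4458 -0.0229  0.0033] 0.0016
rest [ 0.4326 -0.1022  0.0034] 0.0015
[[-8.926e-01  4.509e-01 -2.000e-04]
 [ 4.509e-01  8.926e-01 -4.000e-04]
 [ 0.000e+00 -4.000e-04 -1.000e+00]] 0.35
```

Triangulated heights match the given tops within about 3 mm. The current yaw suits every pick and placing. Moving over the mat to refine with the wrist camera.

Careful with the scale: shifts go in shares of 50 mm and turns go in shares of 4 rad. That gives: -0.038 m is -0.76, -0.037 m is -0.74.

Call:
shift_gripper:
  moves:
    - [[-0.4,-0.334,0],0]
    - [[-0.74,-0.62,0],0]
    - [[-0.76,-0.64,0],0]
    - [[-0.76,-0.64,0],0]
    - [[-0.76,-0.64,0],0]
  jaw: 1.0
  force: 20

```text
time_s: 0.85
tcp_pos: [0.3927, 0.3953, 0.2227]
tcp_rot: [0.232, 0.973, 0.0, 0.0]
ft_force: [1.2, 0.6, 0.1]
opening: 1.0
grasp_force: 0.0
```

Call:
shift_gripper:
  moves:
    - [[-0.76,-0.64,0],0]
    - [[-0.76,-0.64,0],0]
    - [[-0.76,-0.64,0],0]
    - [[-0.76,-0.64,0],0]
    - [[-0.76,-0.64,0],0]

```text
time_s: 1.35
tcp_pos: [0.4902, 0.1668, 0.223]
tcp_rot: [0.232, 0.973, 0.0, 0.0]
ft_force: [1.1, -0.2, 0.4]
opening: 0.999
grasp_force: 0.0
```

Call:
shift_gripper:
  moves:
    - [[-0.76,-0.64,0],0]
    - [[-0.76,-0.64,0],0]
    - [[-0.5,-0.4,0],0]
    - [[-0.2,-0.2,0],0]
    - [[0,0,0],0]

```text
time_s: 1.85
tcp_pos: [0.5465, 0.033, 0.2225]
tcp_rot: [0.234, 0.972, -0.0, 0.0]
ft_force: [-0.2, 0.3, -0.3]
opening: 1.004
grasp_force: 0.0
```

```bash
cat > w.py <<'E'
from h import *
f=frame("wrist");o=get_obs();print(o['tcp_pos'].round(4),o['time_s'])
import sys;cv2.imwrite(f"pics/{sys.argv[1]}.png",f['img'][:,:,::-1]);np.savez(f"pics/{sys.argv[1]}.npz",**f)
E
python3 w.py w1
```

```text
[0.546  0.0354 0.2224] 1.9
```

View pics/w1.png

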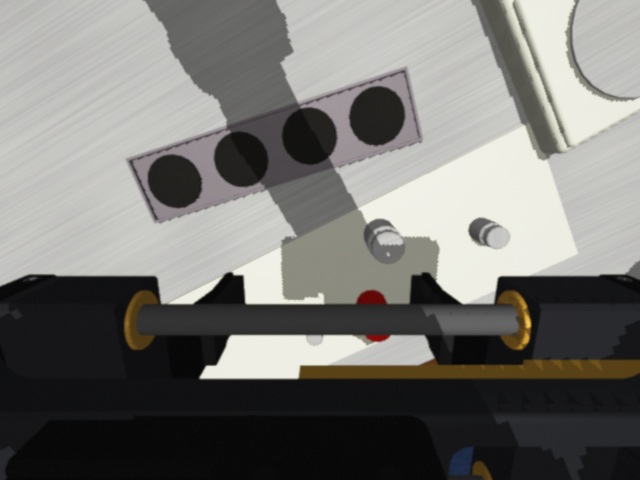

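The wrist view shows rests at (175,181), (241,159), (309,135), (377,115), the 500 at (387,245), the 200 at (493,233) and the red one at (373,315), partly hidden behind the gripper.

```bash
python3 - <<'E'
from h import *
f=dict(np.load("pics/w1.npz"));g=f['img'].astype(int).max(2)
b,_=blobs(g[60:225,120:430]<55,800)
for c,s in b: print(c+[120,60],s,plane(f,*(c+[120,60]),.007).round(4))
cv2.imwrite("pics/w1c.png",cv2.resize(f['img'][205:275,350:520,::-1],None,fx=4.7,fy=4.7,interpolation=cv2.INTER_CUBIC))
E
```

```text
[376.7 115.5] [ 230   27   54   58 2423] [0.4749 0.1293 0.007 ]
[308.5 135.9] [ 162   48   54   57 2410] [0.4601 0.0546 0.007 ]
[241.4 158.6] [  95   71   54   55 2294] [ 0.4476 -0.0226  0.007 ]
[174.4 180.8] [  29   95   52   52 2136] [ 0.4342 -0.1022  0.007 ]
```

View pics/w1c.png

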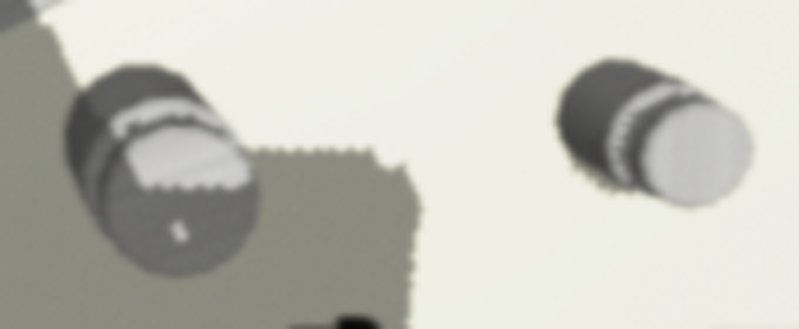

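Crop: the 500's top centre is at (388.5,248.2), the 200's at (498.3,238.0).

```bash
cat > d.py <<'E'
import sys
from h import *
x,y,z=map(float,sys.argv[1:4]);o=get_obs();M=R.from_quat(o['tcp_rot']).as_matrix();d=M.T@(np.array([x,y,z])-o['tcp_pos'])
print(o['tcp_pos'].round(4),'tool',d.round(4),'t',round(o['time_s'],2),'x-axis yaw',round(np.arctan2(M[1,0],M[0,0]),3),'tilt',M[:,2].round(4),'F',o['ft_force'].round(1),'op',round(float(o['opening']),3),round(float(o['grasp_force']),1))
E
python3 - <<'E'
from h import *
f=dict(np.load("pics/w1.npz"))
print(plane(f,388.5,248.2,.064),plane(f,498.3,238,.048))
E
python3 d.py .595 .0785 .12
```

```text
[0.59571766 0.07752144 0.064     ] [0.64343397 0.18528455 0.048     ]
[0.546  0.0354 0.2224] tool [-0.0244  0.0605  0.1024] t 1.9 x-axis yaw 2.674 tilt [-7.e-04  9.e-04 -1.e+00] F [-0.8 -0.2  0.1] op 1.0 0.0
```

In the tool's units: 0.035 m is 0.7, 0.02 m is 0.4.

Call:
shift_gripper:
  moves:
    - [[-0.16,0.4,0.6],0]
    - [[-0.168,0.41,0.7],0]
    - [[-0.16,0.4,0.5],0]
    - [[0,0,0.24],0]
    - [[0,0,0],0]
  jaw: 1.0
  force: 20

```text
time_s: 2.4
tcp_pos: [0.593, 0.0798, 0.1185]
tcp_rot: [0.23, 0.973, -0.001, -0.002]
ft_force: [-0.8, -0.3, 0.4]
opening: 1.0
grasp_force: 0.0
```

```bash
python3 d.py .5955 .078 .02
```

```text
[0.593  0.0798 0.1185] tool [-0.0035 -0.0003  0.0985] t 2.4 x-axis yaw 2.678 tilt [-5.1e-03 -2.0e-04 -1.0e+00] F [-0.8 -0.3  0.4] op 1.0 0.0
```

Call:
shift_gripper:
  moves:
    - [[-0.04,0,0.6],0]
    - [[0,0,0.7],0]
    - [[0,0,0.5],0]
    - [[0,0,0.18],0]
    - [[0,0,0],0]

```text
time_s: 2.9
tcp_pos: [0.5965, 0.0768, 0.0218]
tcp_rot: [0.232, 0.973, -0.0, -0.0]
ft_force: [0.9, -0.4, 0.2]
opening: 1.001
grasp_force: 0.0
```

```bash
python3 d.py .5955 .078 .02
```

```text
[0.5965 0.0768 0.0218] tool [0.0015 0.0006 0.0018] t 2.9 x-axis yaw 2.674 tilt [-9.e-04  0.e+00 -1.e+00] F [ 0.9 -0.4  0.2] op 1.001 0.0
```

Call:
shift_gripper:
  moves:
    - [[0,0,0],0]
    - [[0,0,0],0]
    - [[0,0,0],0]
    - [[0,0,0],0]
    - [[0,0,0],0]
  jaw: 0.36
  force: 20

```text
time_s: 3.4
tcp_pos: [0.5973, 0.0769, 0.0219]
tcp_rot: [0.232, 0.973, 0.0, 0.0]
ft_force: [-0.3, 0.5, 0.2]
opening: 0.631
grasp_force: 0.0
```

```bash
python3 d.py .5955 .078 .02
```

```text
[0.5973 0.0769 0.0219] tool [0.0022 0.0002 0.0019] t 3.4 x-axis yaw 2.674 tilt [ 6.e-04  3.e-04 -1.e+00] F [-0.3  0.5  0.2] op 0.631 0.0
```

Call:
shift_gripper:
  moves:
    - [[0,0,0],0]
    - [[0,0,0],0]
    - [[0,0,0],0]
    - [[0,0,0],0]
    - [[0,0,0],0]
  jaw: 0.2
  force: 30

```text
time_s: 3.9
tcp_pos: [0.597, 0.0766, 0.0215]
tcp_rot: [0.232, 0.973, -0.0, -0.0]
ft_force: [-0.3, -0.3, 1.3]
opening: 0.429
grasp_force: 30.0
```

```bash
python3 d.py .4342 -.1018 .075
```

```text
[0.597  0.0766 0.0215] tool [ 0.0648 -0.2326 -0.0534] t 3.9 x-axis yaw 2.674 tilt [-5.e-04 -2.e-04 -1.e+00] F [-0.3 -0.3  1.3] op 0.429 30.0
```

In the tool's units: -0.036 m is -0.72, -0.025 m is -0.5.

Call:
shift_gripper:
  moves:
    - [[0,0,-0.2],0]
    - [[0,0,-0.4],0]
    - [[0,-0.2,-0.4],0]
    - [[0.12,-0.5,0],0]
    - [[0.2,-0.72,0],0]

```text
time_s: 4.4
tcp_pos: [0.552, 0.0222, 0.0723]
tcp_rot: [0.23, 0.973, 0.001, 0.001]
ft_force: [-0.0, -1.0, -4.4]
opening: 0.429
grasp_force: 30.0
```

Call:
shift_gripper:
  moves:
    - [[0.24,-0.88,0],0]
    - [[0.24,-0.88,0],0]
    - [[0.24,-0.8,0],0]
    - [[0.16,-0.5,0],0]
    - [[0.04,-0.16,0],0]

```text
time_s: 4.9
tcp_pos: [0.4337, -0.1044, 0.0714]
tcp_rot: [0.234, 0.972, -0.0, -0.001]
ft_force: [-0.4, -0.7, -5.1]
opening: 0.431
grasp_force: 30.0
```

Call:
shift_gripper:
  moves:
    - [[0,0,0],0]
    - [[0,0,0],0]

```text
time_s: 5.1
tcp_pos: [0.4384, -0.1015, 0.0718]
tcp_rot: [0.231, 0.973, 0.0, 0.001]
ft_force: [-0.0, -0.2, -5.4]
opening: 0.43
grasp_force: 30.0
```

```bash
python3 d.py .4357 -.1031 .0267; python3 w.py w2
```

```text
[ 0.4384 -0.1015  0.0718] tool [ 0.0018 -0.0027  0.0451] t 5.1 x-axis yaw 2.675 tilt [ 1.6e-03  4.0e-04 -1.0e+00] F [-0.  -0.2 -5.4] op 0.43 30.0
[ 0.4386 -0.1012  0.0717] 5.15
```

View pics/w2.png

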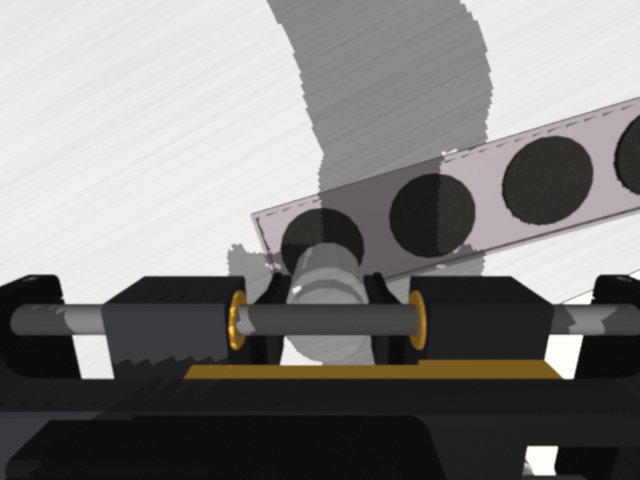

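The wrist view shows the 500 held upright between the pads at (328,300), with rest 4 right below it. Lowering it.

In the tool's units: 0.015 m is 0.3, 0.008 m is 0.16.

Call:
shift_gripper:
  moves:
    - [[0.02,-0.03,0.3],0]
    - [[0.02,-0.02,0.3],0]
    - [[0,0,0.16],0]
    - [[0,0,0.06],0]
    - [[0,0,0],0]

```text
time_s: 5.65
tcp_pos: [0.4348, -0.1032, 0.0303]
tcp_rot: [0.231, 0.973, 0.0, -0.0]
ft_force: [-0.0, -0.3, -6.0]
opening: 0.43
grasp_force: 30.0
```

```bash
python3 d.py .4357 -.1031 .0267
```

```text
[ 0.4348 -0.1032  0.0303] tool [-0.0008  0.0005  0.0036] t 5.65 x-axis yaw 2.675 tilt [-2.e-04  2.e-04 -1.e+00] F [-0.  -0.3 -6. ] op 0.43 30.0
```

In the tool's units: 0.001 m is 0.02.

Call:
shift_gripper:
  moves:
    - [[0,0,0.02],0]
    - [[0,0,0.02],0]
    - [[0,0,0.02],0]
    - [[0,0,0],0]

```text
time_s: 6.05
tcp_pos: [0.4344, -0.1036, 0.0276]
tcp_rot: [0.232, 0.973, 0.0, 0.0]
ft_force: [-0.0, 0.8, -4.2]
opening: 0.428
grasp_force: 30.0
```

Call:
shift_gripper:
  moves:
    - [[0,0,0.01],0]
    - [[0,0,0.01],0]
    - [[0,0,0],0]

```text
time_s: 6.35
tcp_pos: [0.4343, -0.1036, 0.0265]
tcp_rot: [0.232, 0.973, 0.0, 0.0]
ft_force: [0.2, 0.5, -3.6]
opening: 0.431
grasp_force: 30.0
```

In the tool's units: 0.0005 m is 0.01.

Call:
shift_gripper:
  moves:
    - [[0,0,0.01],0]
    - [[0,0,0],0]

```text
time_s: 6.55
tcp_pos: [0.4343, -0.1036, 0.0264]
tcp_rot: [0.232, 0.973, 0.0, -0.0]
ft_force: [-1.5, 0.6, 3.3]
opening: 0.427
grasp_force: 30.0
```

Call:
shift_gripper:
  moves:
    - [[0,0,0.01],0]
    - [[0,0,0],0]

```text
time_s: 6.75
tcp_pos: [0.4344, -0.1037, 0.0264]
tcp_rot: [0.232, 0.973, 0.0, 0.0]
ft_force: [-2.8, 0.6, 9.8]
opening: 0.432
grasp_force: 30.0
```

Seated. Release, retreat, head for the 200.

In the tool's units: -0.0005 m is -0.01.

Call:
shift_gripper:
  moves:
    - [[0,0,-0.01],0]
    - [[0,0,0],0]
    - [[0,0,0],0]
    - [[0,0,0],0]
    - [[0,0,0],0]
  jaw: 0.65

```text
time_s: 7.25
tcp_pos: [0.4344, -0.1037, 0.0259]
tcp_rot: [0.232, 0.973, 0.0, 0.0]
ft_force: [0.1, -0.0, 0.3]
opening: 0.643
grasp_force: 0.0
```

Call:
shift_gripper:
  moves:
    - [[0,0,-0.3],0]
    - [[0,0,-0.6],0]
    - [[0,0,-0.7],0]
    - [[0,0,-0.4],0]
    - [[0,0,0],0]

```text
time_s: 7.75
tcp_pos: [0.4364, -0.104, 0.1286]
tcp_rot: [0.232, 0.973, 0.001, 0.003]
ft_force: [0.7, 0.2, 0.3]
opening: 0.654
grasp_force: 0.0
```

```bash
python3 d.py .643 .185 .09
```

```text
[ 0.4364 -0.104   0.1286] tool [-0.0539  0.351   0.0398] t 7.75 x-axis yaw 2.674 tilt [ 6.4e-03 -3.0e-04 -1.0e+00] F [0.7 0.2 0.3] op 0.654 0.0
```

In the tool's units: 0.047 m is 0.94, 0.045 m is 0.9.

Call:
shift_gripper:
  moves:
    - [[-0.08,0.5,0],0]
    - [[-0.14,0.9,0],0]
    - [[-0.14,0.94,0],0]
    - [[-0.14,0.94,0],0]
    - [[-0.14,0.94,0],0]

```text
time_s: 8.25
tcp_pos: [0.5581, 0.0718, 0.1246]
tcp_rot: [0.232, 0.973, -0.0, -0.001]
ft_force: [0.3, -1.0, -0.2]
opening: 0.654
grasp_force: 0.0
```

Call:
shift_gripper:
  moves:
    - [[-0.14,0.94,0],0]
    - [[-0.14,0.9,0.2],0]
    - [[-0.12,0.7,0.3],0]
    - [[-0.06,0.26,0.24],0]
    - [[0,0,0],0]

```text
time_s: 8.75
tcp_pos: [0.64, 0.1861, 0.0852]
tcp_rot: [0.23, 0.973, -0.001, -0.003]
ft_force: [-0.9, -0.3, -0.1]
opening: 0.651
grasp_force: 0.0
```

Call:
shift_gripper:
  moves:
    - [[0,0,0],0]

```text
time_s: 8.85
tcp_pos: [0.6406, 0.1828, 0.0878]
tcp_rot: [0.232, 0.973, -0.001, -0.001]
ft_force: [-0.7, -0.7, 0.1]
opening: 0.651
grasp_force: 0.0
```

```bash
python3 d.py .643 .185 .015;python3 w.py w3;python3 - <<'E'
import cv2;i=cv2.imread('pics/w3.png');cv2.imwrite('pics/w3c.png',cv2.resize(i[200:380,200:440],None,fx=2.5,fy=2.5))
E
```

```text
[0.6406 0.1828 0.0878] tool [-0.0013  0.0033  0.0728] t 8.85 x-axis yaw 2.672 tilt [-0.0027 -0.0021 -1.    ] F [-0.7 -0.7  0.1] op 0.651 0.0
[0.641  0.1824 0.0887] 8.9
```

View pics/w3c.png

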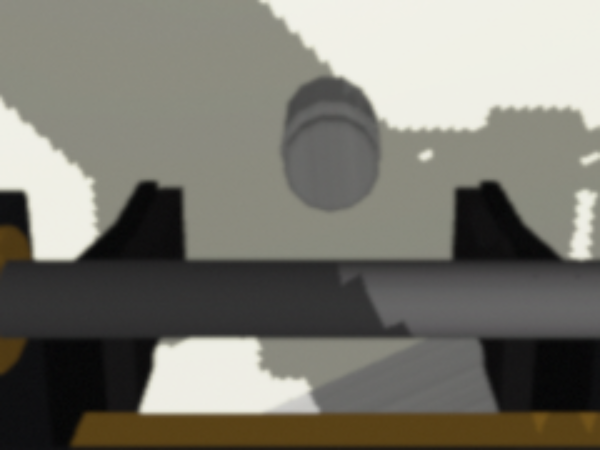

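The 200's top centre is at (332,265), between the finger tips and slightly right of centre, which fits the computed +3 mm in tool y.

In the tool's units: 0.03 m is 0.6, 0.02 m is 0.4.

```bash
python3 -c "
from h import *
f=dict(np.load('pics/w3.npz'));print(plane(f,332,265.2,.048))"
```

```text
[0.64219438 0.18555865 0.048     ]
```

Call:
shift_gripper:
  moves:
    - [[-0.02,0.03,0.4],0]
    - [[0,0.03,0.6],0]
    - [[0,0,0.32],0]
    - [[0,0,0.12],0]
    - [[0,0,0],0]

```text
time_s: 9.4
tcp_pos: [0.6435, 0.1861, 0.0169]
tcp_rot: [0.232, 0.973, -0.0, -0.0]
ft_force: [-0.2, -0.3, 0.7]
opening: 0.647
grasp_force: 0.0
```

Call:
shift_gripper:
  moves:
    - [[0,0,0],0]
    - [[0,0,0],0]
    - [[0,0,0],0]
    - [[0,0,0],0]
    - [[0,0,0],0]
  jaw: 0.1
  force: 20

```text
time_s: 9.9
tcp_pos: [0.6439, 0.1867, 0.0175]
tcp_rot: [0.232, 0.973, -0.0, 0.0]
ft_force: [-0.7, -0.8, 2.9]
opening: 0.318
grasp_force: 20.0
```

```bash
python3 d.py .643 .185 .015
```

```text
[0.6439 0.1867 0.0175] tool [ 0.0001 -0.0019  0.0025] t 9.9 x-axis yaw 2.674 tilt [-1.e-04 -4.e-04 -1.e+00] F [-0.7 -0.8  2.9] op 0.318 20.0
```

In the tool's units: -0.025 m is -0.5, -0.02 m is -0.4.

Call:
shift_gripper:
  moves:
    - [[0,0,-0.2],0]
    - [[0,0,-0.4],0]
    - [[0,0,-0.5],0]
    - [[0,-0.2,-0.2],0]
    - [[0.2,-0.5,0],0]
  jaw: 0.1
  force: 25

```text
time_s: 10.4
tcp_pos: [0.6217, 0.1617, 0.0843]
tcp_rot: [0.231, 0.973, 0.002, 0.003]
ft_force: [-0.3, -0.3, -3.0]
opening: 0.312
grasp_force: 25.0
```

```bash
python3 d.py .4475 -.0226 .0722
```

```text
[0.6217 0.1617 0.0843] tool [ 0.0729 -0.2429  0.0105] t 10.4 x-axis yaw 2.676 tilt [ 0.0063  0.0024 -1.    ] F [-0.3 -0.3 -3. ] op 0.312 25.0
```

In the tool's units: -0.045 m is -0.9, -0.04 m is -0.8.

Call:
shift_gripper:
  moves:
    - [[0.24,-0.76,0],0]
    - [[0.26,-0.9,0],0]
    - [[0.26,-0.9,0],0]
    - [[0.26,-0.9,0],0]
    - [[0.24,-0.8,0],0]

```text
time_s: 10.9
tcp_pos: [0.4641, -0.0036, 0.0819]
tcp_rot: [0.232, 0.973, -0.0, -0.001]
ft_force: [0.0, -1.0, -1.6]
opening: 0.317
grasp_force: 25.0
```

Call:
shift_gripper:
  moves:
    - [[0.12,-0.4,0],0]
    - [[0.06,-0.14,0],0]
    - [[0,0,0],0]
    - [[0,0,0],0]

```text
time_s: 11.3
tcp_pos: [0.448, -0.0205, 0.0823]
tcp_rot: [0.231, 0.973, 0.0, 0.001]
ft_force: [0.0, 0.5, -0.9]
opening: 0.315
grasp_force: 25.0
```

```bash
python3 d.py .4475 -.0226 .0222
```

```text
[ 0.448  -0.0205  0.0823] tool [-0.0005 -0.0022  0.0601] t 11.3 x-axis yaw 2.675 tilt [ 1.7e-03  6.0e-04 -1.0e+00] F [ 0.   0.5 -0.9] op 0.315 25.0
```

In the tool's units: 0.02 m is 0.4, 0.01 m is 0.2.

Call:
shift_gripper:
  moves:
    - [[0,-0.02,0.4],0]
    - [[0,-0.02,0.4],0]
    - [[0,0,0.2],0]
    - [[0,0,0.12],0]
    - [[0,0,0],0]

```text
time_s: 11.8
tcp_pos: [0.446, -0.0226, 0.0255]
tcp_rot: [0.231, 0.973, -0.0, -0.0]
ft_force: [-0.3, 0.1, -2.1]
opening: 0.315
grasp_force: 25.0
```

Call:
shift_gripper:
  moves:
    - [[0,0,0.02],0]
    - [[0,0,0.02],0]
    - [[0,0,0.02],0]
    - [[0,0,0],0]

```text
time_s: 12.2
tcp_pos: [0.446, -0.0232, 0.0233]
tcp_rot: [0.232, 0.973, 0.0, 0.0]
ft_force: [-0.8, 0.3, -2.1]
opening: 0.313
grasp_force: 25.0
```

```bash
python3 d.py .4475 -.0226 .0222
```

```text
[ 0.446  -0.0232  0.0233] tool [-0.0011  0.0012  0.0011] t 12.2 x-axis yaw 2.674 tilt [ 5.e-04  2.e-04 -1.e+00] F [-0.8  0.3 -2.1] op 0.313 25.0
```

In the tool's units: -0.001 m is -0.02, 0.0005 m is 0.01.

Call:
shift_gripper:
  moves:
    - [[-0.02,0.02,0.01],0]
    - [[0,0,0.01],0]
    - [[0,0,0],0]

```text
time_s: 12.5
tcp_pos: [0.4476, -0.0226, 0.0224]
tcp_rot: [0.232, 0.973, 0.0, 0.0]
ft_force: [-1.0, 0.9, 3.1]
opening: 0.31
grasp_force: 25.0
```

Call:
shift_gripper:
  moves:
    - [[0,0,0.01],0]
    - [[0,0,0],0]

```text
time_s: 12.7
tcp_pos: [0.4477, -0.0226, 0.0224]
tcp_rot: [0.232, 0.973, 0.0, 0.0]
ft_force: [-1.1, 1.0, 9.2]
opening: 0.321
grasp_force: 25.0
```

Call:
shift_gripper:
  moves:
    - [[0,0,0.01],0]
    - [[0,0,0],0]

```text
time_s: 12.9
tcp_pos: [0.4477, -0.0227, 0.0223]
tcp_rot: [0.232, 0.973, 0.0, 0.0]
ft_force: [-3.2, 0.5, 15.1]
opening: 0.313
grasp_force: 25.0
```

Seated. Release, retreat, go to the 100, at about (.663,-.042).

In the tool's units: -0.001 m is -0.02.

Call:
shift_gripper:
  moves:
    - [[0,0,-0.02],0]
    - [[0,0,0],0]
    - [[0,0,0],0]
    - [[0,0,0],0]
  jaw: 0.5

```text
time_s: 13.3
tcp_pos: [0.447, -0.0227, 0.0218]
tcp_rot: [0.232, 0.973, -0.0, -0.0]
ft_force: [-0.2, 0.1, 0.4]
opening: 0.491
grasp_force: 0.0
```

Call:
shift_gripper:
  moves:
    - [[0,0,-0.3],0]
    - [[0,0,-0.6],0]
    - [[0,0,-0.7],0]
    - [[0,0,-0.4],0]
    - [[0,0,0],0]

```text
time_s: 13.8
tcp_pos: [0.4492, -0.0227, 0.1244]
tcp_rot: [0.232, 0.973, 0.001, 0.003]
ft_force: [0.9, 0.0, -0.3]
opening: 0.498
grasp_force: 0.0
```

```bash
python3 d.py .663 -.042 .11
```

```text
[ 0.4492 -0.0227  0.1244] tool [-0.1995  0.0791  0.0157] t 13.8 x-axis yaw 2.674 tilt [ 6.e-03  7.e-04 -1.e+00] F [ 0.9  0.  -0.3] op 0.498 0.0
```

In the tool's units: -0.044 m is -0.88, -0.043 m is -0.86.

Call:
shift_gripper:
  moves:
    - [[-0.5,0.2,0],0]
    - [[-0.86,0.34,0],0]
    - [[-0.88,0.36,0],0]
    - [[-0.88,0.36,0],0]
    - [[-0.6,0.22,0.2],0]

```text
time_s: 14.3
tcp_pos: [0.6499, -0.0405, 0.1113]
tcp_rot: [0.232, 0.973, 0.0, 0.001]
ft_force: [0.1, -0.2, 0.3]
opening: 0.497
grasp_force: 0.0
```

Call:
shift_gripper:
  moves:
    - [[-0.27,0.1,0.2],0]
    - [[0,0,0.2],0]
    - [[0,0,0],0]
    - [[0,0,0],0]

```text
time_s: 14.7
tcp_pos: [0.6591, -0.0421, 0.0911]
tcp_rot: [0.232, 0.973, -0.0, -0.001]
ft_force: [0.3, -0.9, -0.1]
opening: 0.498
grasp_force: 0.0
```

```bash
python3 d.py .663 -.042 .009;python3 w.py w4;python3 - <<'E'
import cv2;i=cv2.imread('pics/w4.png');cv2.imwrite('pics/w4c.png',cv2.resize(i[200:380,200:440],None,fx=2.5,fy=2.5))
E
```

```text
[ 0.6591 -0.0421  0.0911] tool [-0.0036  0.0019  0.0821] t 14.7 x-axis yaw 2.674 tilt [-2.6e-03  3.0e-04 -1.0e+00] F [ 0.3 -0.9 -0.1] op 0.498 0.0
[ 0.6597 -0.0421  0.0919] 14.75
```

View pics/w4c.png

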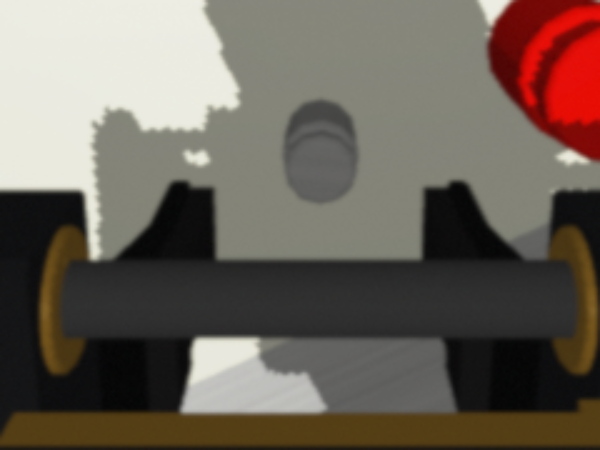

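The 100's top centre is at (328.4,266.4), between the fingers. The red decoy at the upper right is clear of the finger path.

```bash
python3 -c "
from h import *
f=dict(np.load('pics/w4.npz'));print(plane(f,328.4,266.4,.039))"
python3 d.py .663 -.042 .009
```

```text
[ 0.66432358 -0.04354268  0.039     ]
[ 0.6597 -0.0421  0.0919] tool [-0.003   0.0016  0.0829] t 14.75 x-axis yaw 2.674 tilt [-1.1e-03  3.0e-04 -1.0e+00] F [-0.2  0.2  0.4] op 0.498 0.0
```

In the tool's units: 0.03 m is 0.6, 0.021 m is 0.42.

Call:
shift_gripper:
  moves:
    - [[-0.07,0.03,0.4],0]
    - [[0,0,0.6],0]
    - [[0,0,0.42],0]
    - [[0,0,0.18],0]
    - [[0,0,0],0]

```text
time_s: 15.25
tcp_pos: [0.6636, -0.0423, 0.0115]
tcp_rot: [0.232, 0.973, -0.0, -0.001]
ft_force: [0.1, 1.0, 0.7]
opening: 0.502
grasp_force: 0.0
```

```bash
python3 d.py .664 -.043 .011
```

```text
[ 0.6636 -0.0423  0.0115] tool [-0.0006 -0.0005  0.0005] t 15.25 x-axis yaw 2.674 tilt [-1.8e-03  2.0e-04 -1.0e+00] F [0.1 1.  0.7] op 0.502 0.0
```

Call:
shift_gripper:
  moves:
    - [[0,0,0],0]
    - [[0,0,0],0]
    - [[0,0,0],0]
    - [[0,0,0],0]
    - [[0,0,0],0]
  jaw: 0.1
  force: 20

```text
time_s: 15.75
tcp_pos: [0.6652, -0.0427, 0.013]
tcp_rot: [0.232, 0.973, 0.0, 0.001]
ft_force: [-0.6, -1.0, 4.9]
opening: 0.242
grasp_force: 20.0
```

```bash
python3 d.py .664 -.043 .011
```

```text
[ 0.6652 -0.0427  0.013 ] tool [ 0.0009 -0.0008  0.002 ] t 15.75 x-axis yaw 2.674 tilt [ 1.3e-03 -1.0e-04 -1.0e+00] F [-0.6 -1.   4.9] op 0.242 20.0
```

In the tool's units: -0.025 m is -0.5, -0.02 m is -0.4.

Call:
shift_gripper:
  moves:
    - [[0,0,-0.2],0]
    - [[0,0,-0.4],0]
    - [[0,0,-0.5],0]
    - [[0,0,-0.3],0]
    - [[0,0,0],0]
  jaw: 0.1
  force: 20

```text
time_s: 16.25
tcp_pos: [0.6664, -0.0425, 0.0847]
tcp_rot: [0.232, 0.973, 0.001, 0.002]
ft_force: [0.7, 0.3, -0.7]
opening: 0.242
grasp_force: 20.0
```

```bash
python3 d.py .4612 .0547 .0177
```

```text
[ 0.6664 -0.0425  0.0847] tool [ 0.2272 -0.006   0.066 ] t 16.25 x-axis yaw 2.674 tilt [ 5.e-03  2.e-04 -1.e+00] F [ 0.7  0.3 -0.7] op 0.242 20.0
```

In the tool's units: 0.048 m is 0.96, 0.045 m is 0.9.

Call:
shift_gripper:
  moves:
    - [[0.5,-0.02,0],0]
    - [[0.9,-0.02,0],0]
    - [[0.96,-0.02,0],0]
    - [[0.96,-0.02,0],0]
    - [[0.74,-0.02,0],0]

```text
time_s: 16.75
tcp_pos: [0.4772, 0.0457, 0.0808]
tcp_rot: [0.231, 0.973, -0.0, -0.002]
ft_force: [1.2, -0.3, -0.9]
opening: 0.243
grasp_force: 20.0
```

Call:
shift_gripper:
  moves:
    - [[0.36,0,0],0]
    - [[0.1,-0.02,0],0]
    - [[0,0,0],0]
    - [[0,0,0],0]

```text
time_s: 17.15
tcp_pos: [0.4615, 0.0536, 0.082]
tcp_rot: [0.232, 0.973, 0.0, 0.001]
ft_force: [0.3, -0.3, -0.9]
opening: 0.243
grasp_force: 20.0
```

```bash
python3 d.py .4612 .0547 .0177
```

```text
[0.4615 0.0536 0.082 ] tool [0.0009 0.0008 0.0643] t 17.15 x-axis yaw 2.673 tilt [ 1.2e-03 -2.0e-04 -1.0e+00] F [ 0.3 -0.3 -0.9] op 0.243 20.0
```

In the tool's units: 0.025 m is 0.5, 0.02 m is 0.4.

Call:
shift_gripper:
  moves:
    - [[0,0.02,0.5],0]
    - [[0,0,0.4],0]
    - [[0,0,0.2],0]
    - [[0,0,0.1],0]
    - [[0,0,0],0]

```text
time_s: 17.65
tcp_pos: [0.461, 0.0546, 0.0216]
tcp_rot: [0.232, 0.973, -0.0, -0.0]
ft_force: [-0.2, -0.4, -0.6]
opening: 0.245
grasp_force: 20.0
```

Call:
shift_gripper:
  moves:
    - [[0,0,0.02],0]
    - [[0,0,0.02],0]
    - [[0,0,0.02],0]
    - [[0,0,0],0]

```text
time_s: 18.05
tcp_pos: [0.4608, 0.0551, 0.0193]
tcp_rot: [0.232, 0.973, 0.0, 0.0]
ft_force: [-0.8, -0.1, -0.7]
opening: 0.245
grasp_force: 20.0
```

```bash
python3 d.py .4612 .0547 .0177
```

```text
[0.4608 0.0551 0.0193] tool [-0.0005 -0.0002  0.0016] t 18.05 x-axis yaw 2.674 tilt [ 5.e-04  3.e-04 -1.e+00] F [-0.8 -0.1 -0.7] op 0.245 20.0
```

In the tool's units: 0.0005 m is 0.01.

Call:
shift_gripper:
  moves:
    - [[0,0,0.01],0]
    - [[0,0,0.01],0]
    - [[0,0,0],0]

```text
time_s: 18.35
tcp_pos: [0.4606, 0.055, 0.018]
tcp_rot: [0.232, 0.973, 0.0, -0.0]
ft_force: [-0.9, 0.0, -0.7]
opening: 0.242
grasp_force: 20.0
```

Call:
shift_gripper:
  moves:
    - [[0,0,0.01],0]
    - [[0,0,0],0]

```text
time_s: 18.55
tcp_pos: [0.4607, 0.055, 0.018]
tcp_rot: [0.232, 0.973, 0.0, -0.0]
ft_force: [-1.6, -0.1, 4.3]
opening: 0.242
grasp_force: 20.0
```

Call:
shift_gripper:
  moves:
    - [[0,0,0.01],0]
    - [[0,0,0],0]

```text
time_s: 18.75
tcp_pos: [0.4606, 0.055, 0.0179]
tcp_rot: [0.232, 0.973, 0.0, -0.0]
ft_force: [-3.0, -0.9, 10.3]
opening: 0.244
grasp_force: 20.0
```

In the tool's units: -0.001 m is -0.02.

Call:
shift_gripper:
  moves:
    - [[0,0,-0.02],0]
    - [[0,0,0],0]
    - [[0,0,0],0]
    - [[0,0,0],0]
  jaw: 0.43

```text
time_s: 19.15
tcp_pos: [0.4607, 0.0551, 0.0179]
tcp_rot: [0.232, 0.973, 0.0, -0.0]
ft_force: [1.4, -0.5, -0.5]
opening: 0.418
grasp_force: 0.0
```

Call:
shift_gripper:
  moves:
    - [[0,0,-0.3],0]
    - [[0,0,-0.6],0]
    - [[0,0,-0.7],0]
    - [[0,0,-0.4],0]
    - [[0,0,0],0]

```text
time_s: 19.65
tcp_pos: [0.4627, 0.0554, 0.1206]
tcp_rot: [0.232, 0.973, 0.002, 0.003]
ft_force: [0.2, -0.4, -0.1]
opening: 0.432
grasp_force: 0.0
```

```bash
python3 d.py .608 -.1865 .085
```

```text
[0.4627 0.0554 0.1206] tool [-0.2386 -0.1506  0.036 ] t 19.65 x-axis yaw 2.674 tilt [ 0.006   0.0017 -1.    ] F [ 0.2 -0.4 -0.1] op 0.432 0.0
```

In the tool's units: -0.041 m is -0.82, -0.04 m is -0.8.

Call:
shift_gripper:
  moves:
    - [[-0.4,-0.24,0],0]
    - [[-0.76,-0.48,0],0]
    - [[-0.82,-0.52,0],0]
    - [[-0.82,-0.52,0],0]
    - [[-0.8,-0.52,0],0]

```text
time_s: 20.15
tcp_pos: [0.57, -0.1294, 0.1165]
tcp_rot: [0.232, 0.973, -0.0, -0.001]
ft_force: [1.2, -0.3, 0.0]
opening: 0.429
grasp_force: 0.0
```

Call:
shift_gripper:
  moves:
    - [[-0.7,-0.44,0.2],0]
    - [[-0.4,-0.24,0.3],0]
    - [[-0.07,-0.05,0.2],0]
    - [[0,0,0],0]
    - [[0,0,0],0]

```text
time_s: 20.65
tcp_pos: [0.6048, -0.185, 0.0821]
tcp_rot: [0.231, 0.973, 0.001, -0.001]
ft_force: [1.0, 0.5, -0.6]
opening: 0.43
grasp_force: 0.0
```

```bash
python3 d.py .608 -.1865 .006;python3 w.py w5;python3 - <<'E'
import cv2;i=cv2.imread('pics/w5.png');cv2.imwrite('pics/w5c.png',cv2.resize(i[200:380,200:440],None,fx=2.5,fy=2.5))
E
```

```text
[ 0.6048 -0.185   0.0821] tool [-0.0038  0.0001  0.0761] t 20.65 x-axis yaw 2.675 tilt [-0.0023  0.0016 -1.    ] F [ 1.   0.5 -0.6] op 0.43 0.0
[ 0.6053 -0.1849  0.0829] 20.7
```

View pics/w5c.png

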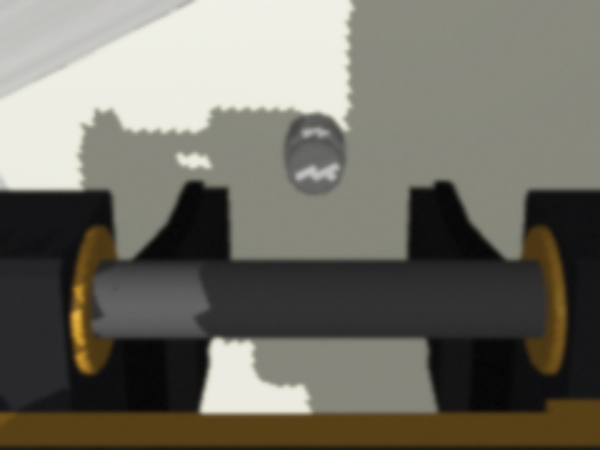

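The 50's top centre is at (315,165) in the crop, so (326,266) in the frame, between the fingers.

In the tool's units: 0.03 m is 0.6, 0.02 m is 0.4.

```bash
python3 -c "
from h import *
f=dict(np.load('pics/w5.npz'));print(plane(f,326,266,.030))"
```

```text
[ 0.60894983 -0.18769932  0.03      ]
```

Call:
shift_gripper:
  moves:
    - [[-0.06,0,0.4],0]
    - [[0,0,0.6],0]
    - [[0,0,0.34],0]
    - [[0,0,0.12],0]
    - [[0,0,0],0]

```text
time_s: 21.2
tcp_pos: [0.608, -0.1875, 0.0097]
tcp_rot: [0.231, 0.973, 0.0, -0.001]
ft_force: [0.7, -0.2, 0.8]
opening: 0.431
grasp_force: 0.0
```

```bash
python3 d.py .608 -.1865 .007
```

```text
[ 0.608  -0.1875  0.0097] tool [0.0005 0.0008 0.0027] t 21.2 x-axis yaw 2.675 tilt [-1.e-03  6.e-04 -1.e+00] F [ 0.7 -0.2  0.8] op 0.431 0.0
```

In the tool's units: 0.003 m is 0.06.

Call:
shift_gripper:
  moves:
    - [[0,0,0.06],0]
    - [[0,0,0],0]
    - [[0,0,0],0]
    - [[0,0,0],0]
    - [[0,0,0],0]
  jaw: 0.1
  force: 15

```text
time_s: 21.7
tcp_pos: [0.6089, -0.1884, 0.0078]
tcp_rot: [0.232, 0.973, 0.0, 0.001]
ft_force: [-0.5, 0.3, 3.3]
opening: 0.197
grasp_force: 15.0
```

Call:
shift_gripper:
  moves:
    - [[0,0,0],0]
    - [[0,0,0],0]

```text
time_s: 21.9
tcp_pos: [0.6089, -0.1883, 0.0077]
tcp_rot: [0.232, 0.973, 0.0, 0.001]
ft_force: [-1.2, 0.3, 5.6]
opening: 0.197
grasp_force: 15.0
```

```bash
python3 d.py .475 .1298 .0122
```

```text
[ 0.6089 -0.1883  0.0077] tool [ 0.2629  0.2236 -0.0047] t 21.9 x-axis yaw 2.674 tilt [ 1.1e-03 -1.0e-04 -1.0e+00] F [-1.2  0.3  5.6] op 0.197 15.0
```

In the tool's units: -0.03 m is -0.6, -0.02 m is -0.4.

Call:
shift_gripper:
  moves:
    - [[0,0,-0.2],0]
    - [[0,0,-0.5],0]
    - [[0,0,-0.6],0]
    - [[0,0,-0.4],0]
    - [[0,0,0],0]

```text
time_s: 22.4
tcp_pos: [0.6103, -0.189, 0.0953]
tcp_rot: [0.232, 0.973, 0.0, 0.003]
ft_force: [-0.0, -0.0, -1.4]
opening: 0.2
grasp_force: 15.0
```

```bash
python3 d.py .475 .1298 .0127
```

```text
[ 0.6103 -0.189   0.0953] tool [0.265  0.2233 0.0814] t 22.4 x-axis yaw 2.674 tilt [ 0.0059 -0.0014 -1.    ] F [-0.  -0.  -1.4] op 0.2 15.0
```

Call:
shift_gripper:
  moves:
    - [[0.4,0.34,0],0]
    - [[0.68,0.58,0],0]
    - [[0.74,0.64,0],0]
    - [[0.74,0.64,0],0]
    - [[0.74,0.64,0],0]

```text
time_s: 22.9
tcp_pos: [0.5233, 0.0145, 0.0911]
tcp_rot: [0.232, 0.973, -0.0, -0.001]
ft_force: [0.0, 0.1, -1.0]
opening: 0.195
grasp_force: 15.0
```

Call:
shift_gripper:
  moves:
    - [[0.74,0.64,0],0]
    - [[0.68,0.58,0],0]
    - [[0.4,0.34,0],0]
    - [[0.1,0.06,0],0]
    - [[0,0,0],0]

```text
time_s: 23.4
tcp_pos: [0.475, 0.1289, 0.0914]
tcp_rot: [0.231, 0.973, -0.0, -0.001]
ft_force: [-0.1, -0.4, -0.4]
opening: 0.198
grasp_force: 15.0
```

Call:
shift_gripper:
  moves:
    - [[0,0,0],0]

```text
time_s: 23.5
tcp_pos: [0.4763, 0.1269, 0.0917]
tcp_rot: [0.233, 0.973, -0.0, 0.0]
ft_force: [0.2, -0.2, 0.2]
opening: 0.198
grasp_force: 15.0
```

```bash
python3 d.py .475 .1298 .0127
```

```text
[0.4763 0.1269 0.0917] tool [0.0025 0.0021 0.079 ] t 23.5 x-axis yaw 2.672 tilt [-2.e-04 -1.e-03 -1.e+00] F [ 0.2 -0.2  0.2] op 0.198 15.0
```

In the tool's units: 0.03 m is 0.6, 0.025 m is 0.5.

Call:
shift_gripper:
  moves:
    - [[0.02,0.02,0.6],0]
    - [[0.01,0.01,0.5],0]
    - [[0,0,0.3],0]
    - [[0,0,0.1],0]
    - [[0,0,0],0]

```text
time_s: 24.0
tcp_pos: [0.4755, 0.1289, 0.0165]
tcp_rot: [0.233, 0.972, -0.001, -0.0]
ft_force: [0.6, -1.3, -0.4]
opening: 0.199
grasp_force: 15.0
```

Call:
shift_gripper:
  moves:
    - [[0,0,0.02],0]
    - [[0,0,0.02],0]
    - [[0,0,0],0]
    - [[0,0,0],0]

```text
time_s: 24.4
tcp_pos: [0.4756, 0.1307, 0.0155]
tcp_rot: [0.232, 0.973, 0.0, 0.0]
ft_force: [0.1, 0.0, -0.1]
opening: 0.196
grasp_force: 15.0
```

```bash
python3 d.py .475 .1298 .0127
```

```text
[0.4756 0.1307 0.0155] tool [ 0.0001 -0.0011  0.0028] t 24.4 x-axis yaw 2.674 tilt [ 9.e-04  5.e-04 -1.e+00] F [ 0.1  0.  -0.1] op 0.196 15.0
```

In the tool's units: 0.001 m is 0.02, -0.0005 m is -0.01.

Call:
shift_gripper:
  moves:
    - [[0,-0.01,0.02],0]
    - [[0,0,0.01],0]
    - [[0,0,0.01],0]
    - [[0,0,0],0]

```text
time_s: 24.8
tcp_pos: [0.475, 0.1301, 0.0129]
tcp_rot: [0.232, 0.973, -0.0, -0.0]
ft_force: [0.2, -0.6, -0.2]
opening: 0.197
grasp_force: 15.0
```

Call:
shift_gripper:
  moves:
    - [[0,0,0.01],0]
    - [[0,0,0],0]

```text
time_s: 25.0
tcp_pos: [0.4751, 0.1302, 0.0127]
tcp_rot: [0.232, 0.973, 0.0, -0.0]
ft_force: [-0.6, -1.0, 2.8]
opening: 0.201
grasp_force: 15.0
```

Call:
shift_gripper:
  moves:
    - [[0,0,0.01],0]
    - [[0,0,0],0]

```text
time_s: 25.2
tcp_pos: [0.4751, 0.1302, 0.0126]
tcp_rot: [0.232, 0.973, 0.0, -0.0]
ft_force: [-2.6, -0.7, 7.2]
opening: 0.19
grasp_force: 15.0
```

Careful with the scale: shifts go in shares of 50 mm and turns go in shares of 4 rad. That gives: -0.001 m is -0.02.

Call:
shift_gripper:
  moves:
    - [[0,0,-0.02],0]
    - [[0,0,0],0]
    - [[0,0,0],0]
    - [[0,0,0],0]
  jaw: 0.4

```text
time_s: 25.6
tcp_pos: [0.475, 0.1301, 0.0129]
tcp_rot: [0.232, 0.973, -0.0, -0.0]
ft_force: [0.2, 0.2, 0.6]
opening: 0.385
grasp_force: 0.0
```

Call:
shift_gripper:
  moves:
    - [[0,0,-0.3],0]
    - [[0,0,-0.6],0]
    - [[0,0,-0.9],0]
    - [[0,0,-0.9],0]
    - [[0,0,-0.9],0]

```text
time_s: 26.1
tcp_pos: [0.4746, 0.1299, 0.1946]
tcp_rot: [0.232, 0.973, -0.0, -0.0]
ft_force: [1.0, 0.3, 0.4]
opening: 0.401
grasp_force: 0.0
```

Call:
shift_gripper:
  moves:
    - [[-0.6,-0.4,-0.4],0]
    - [[-0.8,-0.5,0],0]
    - [[-0.6,-0.5,0],0]
    - [[0,-0.4,0],0]
    - [[0,0,0],0]

```text
time_s: 26.6
tcp_pos: [0.5229, 0.001, 0.2128]
tcp_rot: [0.235, 0.972, -0.001, -0.0]
ft_force: [-0.2, -0.5, -0.4]
opening: 0.403
grasp_force: 0.0
```

Call:
shift_gripper:
  moves:
    - [[0,0,0],0]
    - [[0,0,0],0]

```text
time_s: 26.8
tcp_pos: [0.5237, 0.0064, 0.2129]
tcp_rot: [0.231, 0.973, 0.0, -0.0]
ft_force: [0.7, 0.7, 0.5]
opening: 0.397
grasp_force: 0.0
```

```bash
python3 w.py w6
python3 - <<'E'
import sys;sys.path.insert(0,'.')
from h import *
f=frame("side");a=f['img'][150:320,220:420,::-1];g=frame("scene")['img'][190:330,190:460,::-1]
cv2.imwrite('pics/fin.png',np.hstack([cv2.resize(a,(400,340)),cv2.resize(g,(400,340))]))
E
```

```text
[0.5238 0.0064 0.2129] 26.85
```

View pics/w6.png

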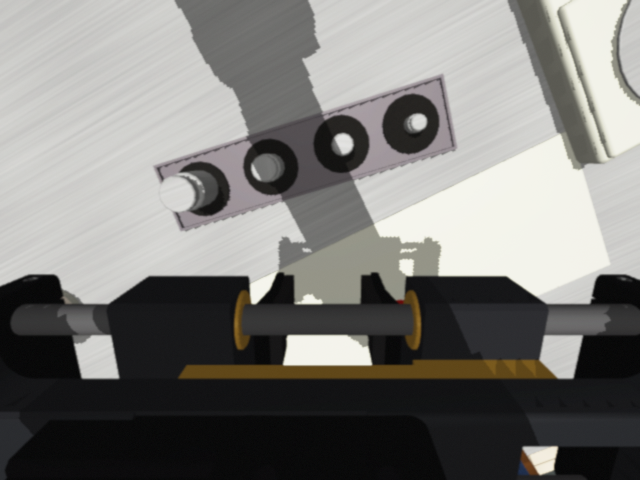

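View pics/fin.png

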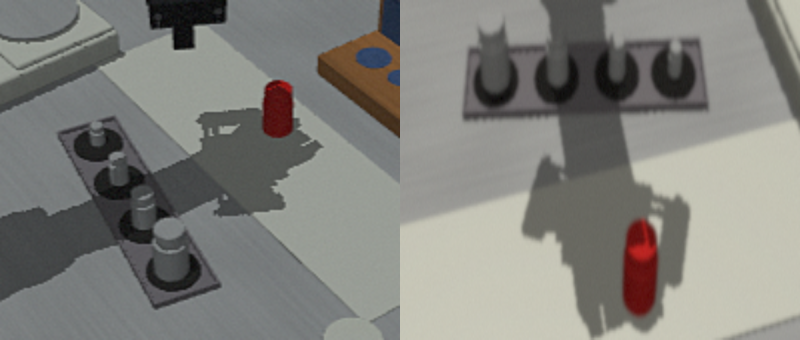

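All four weights stand upright in size order with the 50 next to the balance, and nothing else has moved. One numeric check that they are centred.

```bash
python3 -c "
import cv2;i=cv2.imread('pics/w6.png');cv2.imwrite('pics/w6c.png',cv2.resize(i[80:240,150:450],None,fx=2.6,fy=2.6,interpolation=cv2.INTER_CUBIC))"
```

```text
(no output)
```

View pics/w6c.png

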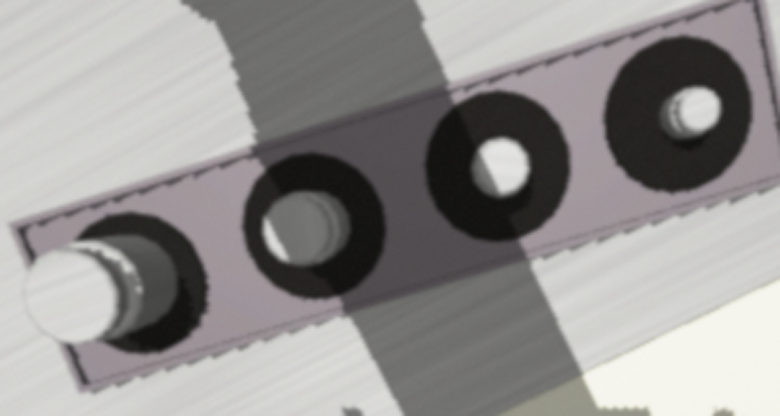

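Crop: the knob tops are at (698,109), (501,167), (298,229) and (72,294). The rest outlines are centred at (678,115), (498,166), (314,226) and about (135,283).

```bash
python3 -c "
from h import *
f=dict(np.load('pics/w6.npz'))
for t,r,z in [((698,109),(678,115),.035),((501,167),(498,166),.044),((298,229),(314,226),.053),((72,294),(135,283),.069)]:
    p=plane(f,150+t[0]/2.6,80+t[1]/2.6,z);q=plane(f,150+r[0]/2.6,80+r[1]/2.6,.007);print(p.round(4),q.round(4),(p-q)[:2].round(4))"
```

```text
[0.4759 0.1298 0.035 ] [0.4756 0.1292 0.007 ] [0.0003 0.0006]
[0.4616 0.0547 0.044 ] [0.4608 0.0556 0.007 ] [ 0.0008 -0.0009]
[ 0.4478 -0.0215  0.053 ] [ 0.4479 -0.0234  0.007 ] [-0.0001  0.0019]
[ 0.4322 -0.101   0.069 ] [ 0.4345 -0.1027  0.007 ] [-0.0023  0.0017]
```

All are centred within 3 mm.

```bash
python3 -c "
from bench import workorder
print(workorder.job_done())"
```

```text
the job is handed in; nothing more can be done
None
```

The four weights stand upright in order of size, each within about 3 mm of the middle of its rest, the 50 g nearest the balance and the 500 g farthest; the balance and jar were left alone, and the job was handed in at about 27 s.

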